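# Refit the gas hob's control knob and keep it pressed in

### The arm

A 6-joint arm with a two-finger parallel gripper is mounted at the origin on the work surface. World frame = base frame: x ahead of the robot, y to its left, z up, the work surface at z = 0. Lengths are in m, angles in rad, forces in N, time in s.
With the tool pointing down it reaches from about 0.3 to 0.875 m from the base axis. Payload 6.4 kg.
Tool frame: the origin (TCP) lies midway between the tips of the shut fingers; the grasp point (between the pads) lies 19 mm behind it (grasp_offset is the distance from the TCP to the grasp point, in m); z points along the fingers, y is the line along which they close (so a half turn about z gives the same grasp; the last joint's range is limited). The gripper opens to 85 mm and grips with 20 to 120 N. Pads are 22 mm wide; open, the fingers measure 114 mm over their backs; the gripper's body (76 mm by 85 mm) begins 54 mm behind the grasp point. The pads swing forward as they close: fully open they stand 13 mm farther back than shut.
Start: joints at [0.975, 0.181, 1.607, -0, 1.354, -0.206], TCP at [0.218, 0.532, 0.231] pointing down, gripper open.
Joint ranges: [-2.99, 2.99], [-0.89, 2.07], [0.3, 2.58], [-1.14, 4.28], [0, 2.63], [-3.12, 3.12]. Speed limits (rad/s): [2.57, 2.57, 3.01, 3.14, 3.14, 3.14].

### API

Orientations are given as a unit quaternion [w, x, y, z].
In Python, from bench import * gives the robot as it stands. The module is installed in compiled form; this text tells all that it offers.
- The arm moves only by the tool servo_tool, never from a script. Its argument "commands" is text: rows parted by semicolons, each of 7 numbers parted by spaces: the turn, a rotation vector about the tool's x, y, z in rad, then the shift along the tool's x, y, z in mm, then the opening, from 0 (shut) to 1 (fully open). In form: wx wy wz dx dy dz claw; .... A call has 1 to 5 rows; each row shifts and turns the commanded pose from where the row before left it, along the tool's axes as they then stand; what a row does not reach is not made up. A row lasts 1/8 s, in which the tool goes at most 62.5 mm and 10.7 degrees, less where a joint would pass 70% of its speed; a pose out of reach is approached as far as the arm can. A call with a gripper value outside its range is refused whole. The fingers move at their own pace and stop on an object; the grip force is fixed at half the most. Time passes only in rows, so rows that do not move let the fingers close. It gives the time, the measured TCP pose, the force, the opening and the grip force at its end, in the units of the state.
- get_obs(): the state, without advancing time (a new reading comes with each control period).
- camera(name): name is "scene" or "top" or "wrist"; returns the picture (420x560x3 uint8, blue, green, red); there is no depth.
- calibration(name): a dict with "fx", "fy", "cx", "cy" (pixels), "R" (3x3) and "t" (3): a world point X has camera coordinates R X + t. Camera axes: x right, y down, z forward; pixel columns grow to the right and rows downward; lengths in m; the calibration is good to about 2 mm. A picture is of the moment at which its call begins: read the wrist's pose just before it. calibration takes no time and is no camera call; for the wrist camera it gives the pose at the moment of the call.
- hand_in(): hands the job in; it is judged then, once.
The state is a dict: "time_s": time; "q": joint angles; "dq": joint speeds; "joint_efforts": joint torques, N m; "eef_pos": TCP position; "eef_rot": TCP orientation; "wrist_force": force on the tool from outside, world axes, zero at the start; "torque": the same for the moment, N m; "opening": opening from 0.0 (shut) to 1.0 (fully open); "grasp_force": force on a finger pad.
Only numpy, scipy, OpenCV 4.12 (cv2) and the standard library are available. Lean on these libraries where they do the work, as an engineer would, in place of code of your own. Each camera call takes 0.05 s, during which the arm holds its last target. There are 200 camera calls.

### The job

The right-hand control knob of the small gas hob has been taken off for cleaning and stands on the counter: pick it up, turn it so that its D-shaped hole matches the bare D-shaft (pointer towards the off mark), and push it fully home on the shaft. Then press it right down against the valve spring, as you would to fire the igniter, and finish while you are still holding it pressed down. Leave the other hob knob alone and the things on the counter where they are.

Things in the scene. Friction and masses are not known exactly. Their poses are not given: they have to be found in the camera images.
- knob: the loose black hob knob, standing upright, hole down. Origin: centre of its underside; z up, x towards the pointer. A round skirt 42 mm across, 15 mm high, carries a grip bar along x: 14 mm thick, from x = -18.5 to +20.5 mm, 15 to 35 mm above the underside; sides parallel up to x = +10 mm, then tapered to the pointer end; a white line on top runs from the middle to the pointer. About 40 g
- knob_pointer (a point): the tip of the loose knob's pointer: on top of the bar at its tapered end, 20.5 mm from the knob's axis and 35 mm above its underside
- knob_hole (a point): centre of the mouth of the loose knob's hole, at the middle of its underside (same point as the knob's origin). The hole is 12 mm deep with a flat roof and D-shaped: 11 mm in diameter, its flat 2 mm from the axis on the +x (pointer) side
- shaft_tip (a point): middle of the top end of the bare brass D-shaft, upright at the hob's front right corner (front: the robot's side), 19 mm above the plate. Shaft 10 mm in diameter, one flat 1.5 mm from its axis, its top 3 mm tapered by 1.5 mm all round; it slides down but does not turn. The point moves with it: z up, x towards the flat's side, where the black off tick is marked on the plate
- valve (a joint): how far the bare shaft is pressed in: 0 released, 0.005 m at its stop. The spring takes 6 N to begin to move, 10 N at the stop. With the knob fully home the shaft's end meets the roof of the hole: the knob's underside is then 12 mm below the shaft's end, 7 mm above the plate when released and 2 mm above it when fully pressed, and the knob's x points along the shaft's x
- hob: the fixed two-burner gas hob, a steel plate 510 mm (its x) by 288 mm (its y), its top 8 mm above the counter; origin at the centre of the plate's underside, z up, x away from the knobs. The shafts stand at x = -205 mm, y = -65 mm (bare) and +65 mm (with knob). Black pan supports rise to 50 mm above the counter from x = -147 mm to the back
- left_valve (a joint): how far the other knob, fitted on the left-hand shaft, is pressed in: 0 released, 0.005 m fully pressed
- left_knob_top (a point): centre of the top of the fitted left-hand knob, which looks like the loose one and is not to be used
- cup: blue plastic cup, 74 mm across the rim, 95 mm high, origin at the centre of its base; not to be disturbed
- egg_cup: white ceramic egg cup, 50 mm across, 60 mm high, origin at the centre of its base; not to be disturbed
- tin: round tin box with a ridged twist cap, 83 mm across, 63 mm high, origin at the centre of its base; not to be disturbed
- teaspoon: steel teaspoon 140 mm long lying along its own x on the counter; not to be disturbed
Not all that is in view belongs to the job. Of the things like the knob, leave any that is yellow; of the rest the larger one is meant.

How it is judged:
By the outcome, as a careful person would: the job done as asked, in the order asked, and still so for the second after the job is handed in, while the arm keeps its last pose, push and grip.
It also fails if it takes over 42 s, if anything falls off the work surface, if the arm or the gripper's body presses on something with over 40 N, if the wrist force passes 120 N, or if a joint passes its speed limit or range.

## Working session

There is one attempt and no reset: what is moved stays moved. The work goes in short steps, Python scripts to look and compute and a tool call to move; the robot and the scene stay as the last step left them, time stands still between calls to the robot, and variables do not carry over. Pictures are saved under pics/ and viewed, at most 10 in all, crops included, and the job is handed in when it is done.

Besides the shell and the picture viewer there is one more tool, called after ">>>" in YAML: its name, and indented under it one key for each argument. servo_tool: Moves the arm, as the interface text tells. Its arguments: {"type":"object","properties":{"commands":{"type":"string"}},"required":["commands"]}

```bash
mkdir -p pics; python3 - <<'E'
from bench import *
import cv2,numpy as np
o=get_obs();print(o['time_s'],o['eef_pos'],o['eef_rot'],o['opening'])
for n in ['scene','top']:
    im=camera(n);cv2.imwrite(f'pics/{n}0.png',im);c=calibration(n);print(n,{k:np.round(v,3).tolist() for k,v in c.items()})
E
```

```text
0.0 [0.21815965 0.53139206 0.23036958] [-3.55548131e-04  1.93680747e-01  9.81064190e-01 -8.34523573e-04] 1.0007745397549364
scene {'fx': 390.935, 'fy': 390.935, 'cx': 285.834, 'cy': 206.755, 'R': [[-0.069, 0.997, -0.014], [0.8, 0.047, -0.598], [-0.596, -0.053, -0.801]], 't': [0.088, -0.409, 1.267]}
top {'fx': 507.976, 'fy': 507.976, 'cx': 285.445, 'cy': 202.101, 'R': [[-0.024, -1.0, 0.019], [-0.98, 0.02, -0.197], [0.196, -0.023, -0.98]], 't': [-0.07, 0.574, 1.326]}
```

View pics/scene0.png

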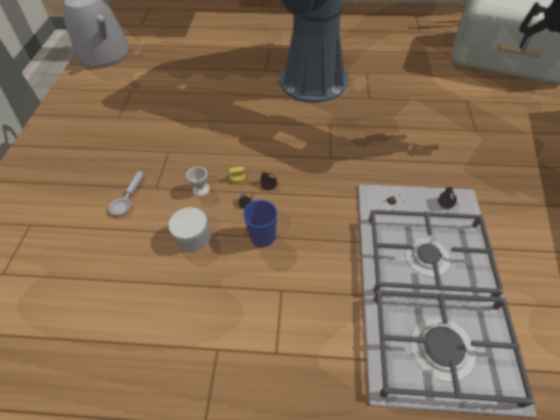

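View pics/top0.png

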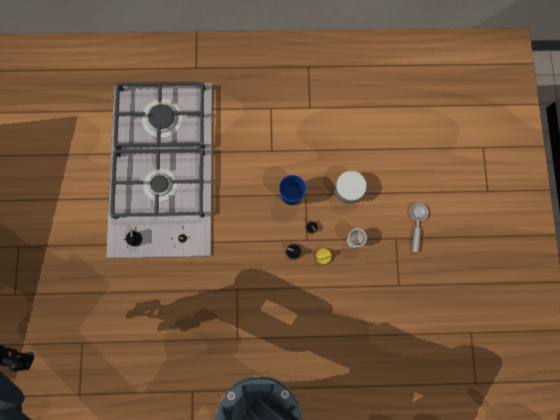

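The top view shows three loose knobs: a black one at (293,251), a smaller black one at (312,227) and a yellow one at (324,256). The bare shaft is at (182,238) and the left knob at (134,238). I'll enlarge both areas.

```bash
python3 - <<'E'
import cv2,numpy as np
t=cv2.imread('pics/top0.png')
a=cv2.resize(t[215:275,275:345],None,fx=8,fy=8,interpolation=cv2.INTER_CUBIC)[:, :400]
b=cv2.resize(t[205:265,160:210],None,fx=8,fy=8,interpolation=cv2.INTER_CUBIC)
cv2.imwrite('pics/c1.png',np.hstack([a,b]))
E
```

```text
(no output)
```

View pics/c1.png

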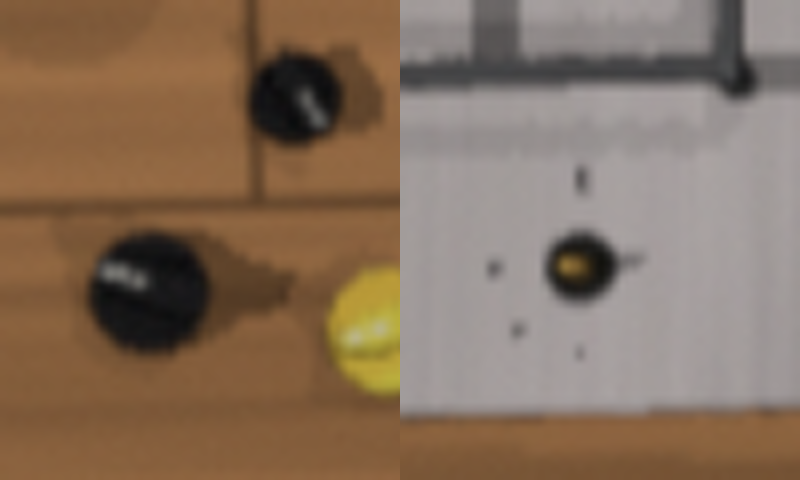

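```bash
cat > h.py <<'E'
from bench import *
import cv2,numpy as np
from scipy.spatial.transform import Rotation as Ro
def ray(c,u,v,z):
    d=c['R'].T@np.array([(u-c['cx'])/c['fx'],(v-c['cy'])/c['fy'],1]); o=-c['R'].T@c['t']
    return o+d*(z-o[2])/d[2]
def proj(c,X):
    p=c['R']@np.array(X)+c['t'];return c['fx']*p[0]/p[2]+c['cx'],c['fy']*p[1]/p[2]+c['cy']
def rot(o): return Ro.from_quat(np.roll(o['eef_rot'],-1))
E
python3 - <<'E'
from h import *
c=calibration('top')
f=lambda u,v,z:ray(c,u,v,z).round(4)
print('knob',f(293.8,251.6,.01),'top mid',f(293.75,250.2,.035),'tip',f(287.7,248.4,.035))
print('shaft',f(182.2,238,.025),'tick up',f(182.5,227.5,.008),'left knob',f(134,238,.03))
s=calibration('scene');print('scene knob',ray(s,268,182,.015).round(3),'shaft',ray(s,392,200,.02).round(3))
print('hob corners',f(107,257,.008),f(211,256,.008))
o=get_obs();print(rot(o).as_matrix().round(3)); w=calibration('wrist');print((-w['R'].T@w['t']).round(3),w['R'].round(2),w['fx'])
E
```

```text
knob [ 0.4419 -0.104   0.01  ] top mid [ 0.4432 -0.103   0.035 ] tip [ 0.4484 -0.0867  0.035 ]
shaft [0.4845 0.2014 0.025 ] tick up [0.5162 0.2041 0.008 ] left knob [0.4867 0.3313 0.03  ]
scene knob [ 0.45  -0.102  0.015] shaft [0.494 0.204 0.02 ]
hob corners [0.4388 0.4093 0.008 ] [0.4351 0.1246 0.008 ]
[[-0.925  0.38  -0.001]
 [ 0.38   0.925 -0.001]
 [ 0.    -0.002 -1.   ]]
[0.145 0.561 0.373] [[ 0.38  0.92 -0.  ]
 [ 0.88 -0.36  0.31]
 [ 0.29 -0.12 -0.95]] 293.5067212250382
```

```bash
cat >> h.py <<'E'
def plan(p,yaw_y,n,nr=None):
    """rows (wz deg->rad, shift mm) to TCP p with tool y at angle yaw_y (deg), tool down; turn in first nr rows"""
    o=get_obs(); R=rot(o); nr=nr or n
    # residual tilt
    a=np.radians(yaw_y); Rg=Ro.from_matrix(np.array([[-np.sin(a),np.cos(a),0],[np.cos(a),np.sin(a),0],[0,0,-1]]).T.T)
    M=np.array([[-np.sin(a),np.cos(a),0],[np.cos(a),np.sin(a),0],[0,0,-1]]); Rg=Ro.from_matrix(M)
    w=(R.inv()*Rg).as_rotvec(); d=(np.array(p)-o['eef_pos'])/n*1000
    for i in range(n):
        s=R.inv().apply(d); t=w/nr if i<nr else 0*w
        print(('%.4f %.4f %.4f %.1f %.1f %.1f'%(*t,*s)),end='; ')
        R=R*Ro.from_rotvec(t)
    print()
E
python3 - <<'E'
from h import *
plan([.47,.14,.19],-18,10)
E
```

```text
-0.0002 0.0001 0.1495 -38.2 -26.6 4.1; -0.0002 0.0001 0.1495 -41.7 -20.6 4.1; -0.0002 0.0001 0.1495 -44.3 -14.2 4.1; -0.0002 0.0001 0.1495 -45.9 -7.4 4.1; -0.0002 0.0001 0.1495 -46.5 -0.5 4.1; -0.0002 0.0001 0.1495 -46.1 6.4 4.0; -0.0002 0.0001 0.1495 -44.6 13.2 4.0; -0.0002 0.0001 0.1495 -42.2 19.7 4.0; -0.0002 0.0001 0.1495 -38.8 25.8 4.0; -0.0002 0.0001 0.1495 -34.5 31.3 4.0;
```

>>> servo_tool:
  commands: "0 0 0.15 -38 -27 4 0.5; 0 0 0.15 -42 -21 4 0.5; 0 0 0.15 -44 -14 4 0.5; 0 0 0.15 -46 -7 4 0.5; 0 0 0.15 -46 0 4 0.5"

```text
time_s: 0.72
eef_pos: [0.3448, 0.3353, 0.2109]
eef_rot: [-0.0, 0.542, 0.841, -0.0]
wrist_force: [1.1, 0.5, -0.3]
opening: 0.498
grasp_force: 0.0
```

>>> servo_tool:
  commands: "0 0 0.15 -46 6 4 0.5; 0 0 0.15 -45 13 4 0.5; 0 0 0.15 -42 20 4 0.5; 0 0 0.15 -39 26 4 0.5; 0 0 0.15 -35 31 4 0.5"

```text
time_s: 1.35
eef_pos: [0.4697, 0.1381, 0.1909]
eef_rot: [-0.0, 0.812, 0.584, -0.0]
wrist_force: [-0.4, 0.1, -0.7]
opening: 0.501
grasp_force: 0.0
```

>>> servo_tool:
  commands: "0 0 0 0 0 0 0.5; 0 0 0 0 0 0 0.5"

```text
time_s: 1.6
eef_pos: [0.4687, 0.1398, 0.1909]
eef_rot: [-0.001, 0.81, 0.586, -0.0]
wrist_force: [0.8, 0.1, 0.2]
opening: 0.495
grasp_force: 0.0
```

```bash
python3 - <<'E'
from h import *
o=get_obs();print(o['time_s'],o['eef_pos'],rot(o).as_matrix().round(3)[:,1],o['opening'])
c=calibration('wrist'); im=camera('wrist');cv2.imwrite('pics/w1.png',im);np.savez('w1.npz',**c)
print(proj(c,[.4845,.2014,.02]),proj(c,[.516,.204,.008]))
u,v=map(int,proj(c,[.4845,.2014,.02]));
cv2.imwrite('pics/w1c.png',cv2.resize(im[max(v-80,0):v+70,max(u-100,0):u+100],None,fx=4,fy=4,interpolation=cv2.INTER_CUBIC));print(max(u-100,0),max(v-80,0))
E
```

```text
1.6 [0.46869454 0.13976419 0.1909072 ] [ 0.95  -0.313 -0.001] 0.4952948671802405
(np.float64(269.80668211807745), np.float64(131.12756561503664)) (np.float64(297.41118350399387), np.float64(118.45567548641608))
169 51
```

View pics/w1c.png

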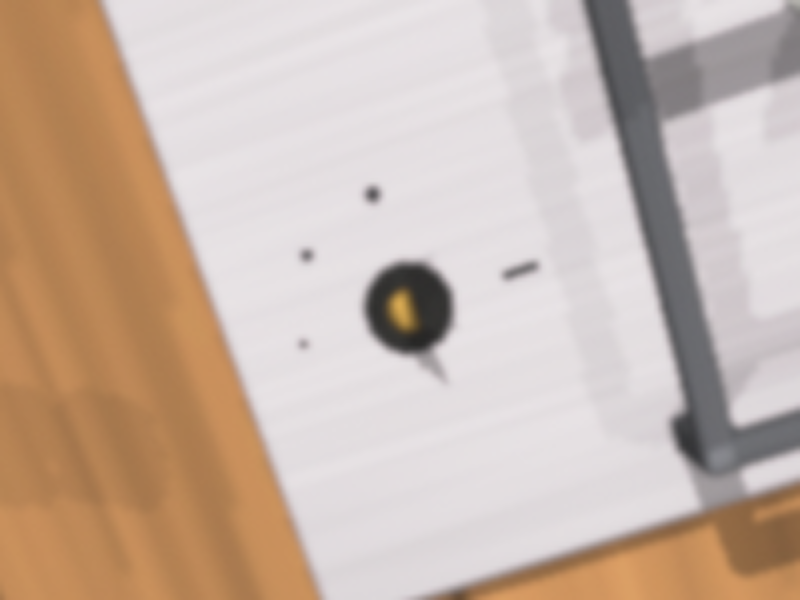

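The wrist view shows the collar centred at crop (409,307) and brass on the side away from the flat. The flat faces the long black tick (505,275)-(537,265), which is the off mark. Next I'll compute positions.

```bash
python3 - <<'E'
from h import *
c=dict(np.load('w1.npz'))
f=lambda u,v,z:ray(c,169+u/4-.4,51+v/4-.4,z)
s=f(409,307,.010);print('collar',s, 'brass',f(404,311,.027))
t=(f(505,275,.008)+f(537,265,.008))/2;print('tick',t,np.degrees(np.arctan2(*(t-s)[[1,0]])),np.linalg.norm((t-s)[:2]))
e1,e2=f(100,0,.008),f(320,590,.008);print('front edge',e1,e2,np.degrees(np.arctan2(*(e1-e2)[[1,0]]))-90)
# axis check from edge: distance edge->shaft should be 50mm
n=(e1-e2)[:2];n/=np.linalg.norm(n);d=(s-e2)[:2];print('dist',abs(n[0]*d[1]-n[1]*d[0]))
plan([.475,-.165,.19],-18,6)
E
```

```text
collar [0.48648092 0.20429474 0.01      ] brass [0.48537482 0.20432874 0.027     ]
tick [0.51754392 0.20386601 0.008     ] -0.7907404806198605 0.031065952939040454
front edge [0.43697106 0.29768236 0.008     ] [0.437256   0.13792597 0.008     ] 0.10219186993944618
dist 0.049343218966970546
-0.0001 -0.0000 -0.0006 -48.0 16.9 0.2; -0.0001 -0.0000 -0.0006 -48.0 16.9 0.2; -0.0001 -0.0000 -0.0006 -48.0 16.8 0.2; -0.0001 -0.0000 -0.0006 -48.0 16.8 0.2; -0.0001 -0.0000 -0.0006 -48.0 16.8 0.2; -0.0001 -0.0000 -0.0006 -48.0 16.8 0.2;
```

>>> servo_tool:
  commands: "0 0 0 -52 9 2 0.5; 0 0 0 -52 9 2 0.5; 0 0 0 -52 9 2 0.5; 0 0 0 -52 9 2 0.5; 0 0 0 -52 9 2 0.5"

```text
time_s: 2.28
eef_pos: [0.4302, -0.1216, 0.1815]
eef_rot: [0.0, 0.809, 0.587, 0.0]
wrist_force: [1.3, 0.2, -0.4]
opening: 0.5
grasp_force: 0.0
```

>>> servo_tool:
  commands: "0 0 0 -50 9 0 0.5; 0 0 0 0 0 0 0.5; 0 0 0 0 0 0 0.5"

```text
time_s: 2.65
eef_pos: [0.4234, -0.1704, 0.1812]
eef_rot: [-0.0, 0.81, 0.586, 0.0]
wrist_force: [-0.4, -0.1, 0.2]
opening: 0.5
grasp_force: 0.0
```

```bash
python3 - <<'E'
from h import *
o=get_obs();print(o['time_s'],o['eef_pos'],rot(o).as_matrix().round(3)[:,1],o['opening'])
c=calibration('wrist'); im=camera('wrist');cv2.imwrite('pics/w2.png',im);np.savez('w2.npz',**c)
u,v=map(int,proj(c,[.443,-.103,.03]));
cv2.imwrite('pics/w2c.png',cv2.resize(im[max(v-75,0):v+75,max(u-100,0):u+100],None,fx=4,fy=4,interpolation=cv2.INTER_CUBIC));print(max(u-100,0),max(v-75,0))
E
```

```text
2.65 [ 0.42336911 -0.17035641  0.18117878] [ 0.95  -0.312 -0.   ] 0.5000259789176549
171 50
```

View pics/w2c.png

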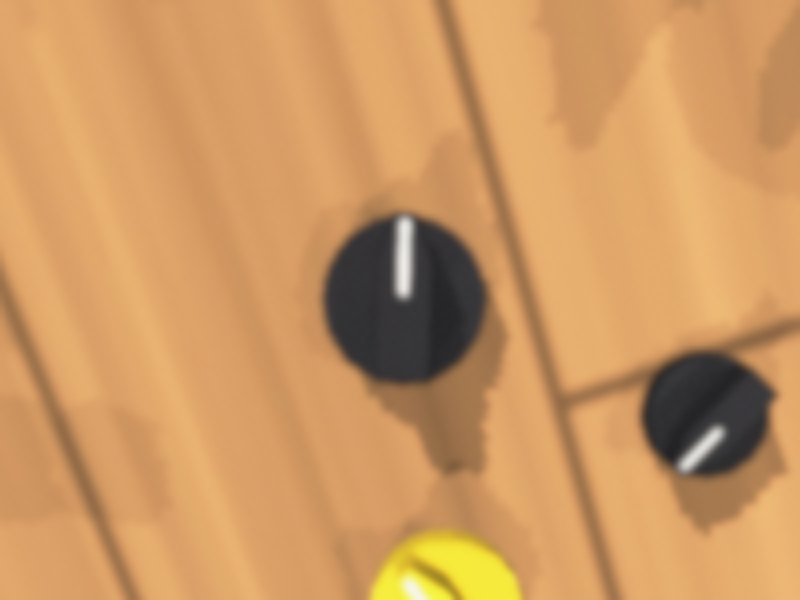

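The knob's skirt is centred at crop (405,298), with its white line running from (402,296) to (404,218).

```bash
python3 - <<'E'
from h import *
c=dict(np.load('w2.npz'))
f=lambda u,v,z:ray(c,171+u/4-.4,50+v/4-.4,z)
print('skirt',f(405,298,.014),'diam',np.linalg.norm(f(325,298,.012)-f(486,298,.012)))
a,b=f(402.5,298,.035),f(404.5,216,.035);d=b-a;print('line',a,b,np.linalg.norm(d),np.degrees(np.arctan2(d[1],d[0])))
print('small',f(705,412,.01),'yellow',f(445,600,.02))
plan([(a+b)[0]/2-d[0]/2,a[1],.05],np.degrees(np.arctan2(d[1],d[0]))-90,4)
E
```

```text
skirt [ 0.44353063 -0.10259394  0.014     ] diam 0.04104757017486341
line [ 0.44330466 -0.10191168  0.035     ] [ 0.4494988  -0.08478917  0.035     ] 0.018208454858411455 70.11218740421704
small [ 0.50961682 -0.15493493  0.01      ] yellow [ 0.42925328 -0.1797684   0.02      ]
-0.0001 -0.0002 0.0076 17.7 -0.6 32.8; -0.0001 -0.0002 0.0076 17.7 -0.7 32.8; -0.0001 -0.0002 0.0076 17.7 -0.8 32.8; -0.0001 -0.0002 0.0076 17.7 -1.0 32.8;
```

>>> servo_tool:
  commands: "0 0 0.0075 17.6 -0.8 20 0.5; 0 0 0.0075 17.6 -0.8 20 0.5; 0 0 0.0075 17.6 -0.8 20 0.5; 0 0 0.0075 17.6 -0.8 20 0.5; 0 0 0 0 0 20 0.5"

```text
time_s: 3.32
eef_pos: [0.4434, -0.101, 0.0807]
eef_rot: [-0.0, 0.818, 0.576, 0.0]
wrist_force: [0.8, -1.1, 0.0]
opening: 0.499
grasp_force: 0.0
```

>>> servo_tool:
  commands: "0 0 0 0 0 20 0.45; 0 0 0 0 0 11 0.4; 0 0 0 0 0 0 0.4; 0 0 0 0 0 0 0.4"

```text
time_s: 3.82
eef_pos: [0.4437, -0.104, 0.0509]
eef_rot: [0.0, 0.819, 0.574, 0.0]
wrist_force: [0.2, 1.0, 0.4]
opening: 0.397
grasp_force: 0.0
```

```bash
python3 - <<'E'
from h import *
o=get_obs();print(o['time_s'],o['eef_pos'],rot(o).as_matrix().round(4)[:,0],o['opening'])
plan([.4431,-.1032,.017],-19.9,1)
E
```

```text
3.825 [ 0.44366579 -0.10399424  0.05093989] [ 3.413e-01  9.399e-01 -1.000e-04] 0.3969952727290607
0.0010 0.0001 -0.0010 0.6 -0.8 33.9;
```

>>> servo_tool:
  commands: "0 0 0 0.6 -0.8 17 0.4; 0 0 0 0 0 12 0.4; 0 0 0 0 0 5 0.4; 0 0 0 0 0 0 0.4; 0 0 0 0 0 0 0.25"

```text
time_s: 4.45
eef_pos: [0.4429, -0.1035, 0.0167]
eef_rot: [0.0, 0.819, 0.574, 0.0]
wrist_force: [0.2, -0.4, -0.8]
opening: 0.251
grasp_force: 0.0
```

>>> servo_tool:
  commands: "0 0 0 0 0 0 0.1; 0 0 0 0 0 0 0; 0 0 0 0 0 0 0; 0 0 0 0 0 0 0; 0 0 0 0 0 0 0"

```text
time_s: 5.08
eef_pos: [0.4432, -0.1036, 0.0169]
eef_rot: [0.001, 0.819, 0.574, 0.0]
wrist_force: [0.0, -0.0, 5.1]
opening: 0.142
grasp_force: 60.0
```

>>> servo_tool:
  commands: "0 0 0 0 0 -5 0; 0 0 0 0 0 -20 0; 0 0 0 0 0 -35 0; 0 0 0 0 0 -25 0; 0 0 0 0 0 0 0"

```text
time_s: 5.7
eef_pos: [0.4439, -0.1039, 0.103]
eef_rot: [0.002, 0.819, 0.574, 0.001]
wrist_force: [0.8, 0.3, -0.8]
opening: 0.148
grasp_force: 59.1
```

```bash
python3 - <<'E'
from h import *
o=get_obs();print(o['time_s'],o['eef_pos'],o['opening'],o['grasp_force'],o['wrist_force'])
plan([.4854,.2043,.10],-90.4,9)
c=calibration('wrist'); R=rot(o);im=camera('wrist');np.savez('w3.npz',**c)
p=o['eef_pos'];u,v=map(int,proj(c,p))
cv2.imwrite('pics/w3c.png',cv2.resize(im[v-60:v+60,u-80:u+80],None,fx=5,fy=5,interpolation=cv2.INTER_CUBIC))
k=lambda x,y,z:tuple((np.array(proj(c,p+R.apply([x,y,z])))-[u-80,v-60])*5)
print('expect line start/tip',k(.0013,0,-.018),k(.0213,0,-.018))
E
```

```text
5.7 [ 0.44385387 -0.10390747  0.10301585] 0.14810560993108754 59.13537422195077 [ 0.78468033  0.2599643  -0.80690773]
0.0004 -0.0002 0.1365 33.8 -7.4 0.3; 0.0004 -0.0002 0.1365 32.4 -11.9 0.3; 0.0004 -0.0002 0.1365 30.5 -16.2 0.3; 0.0004 -0.0002 0.1365 28.0 -20.2 0.3; 0.0004 -0.0002 0.1365 25.0 -23.8 0.3; 0.0004 -0.0002 0.1365 21.5 -27.0 0.3; 0.0004 -0.0002 0.1365 17.7 -29.7 0.3; 0.0004 -0.0002 0.1365 13.5 -31.8 0.3; 0.0004 -0.0002 0.1365 9.0 -33.4 0.3; 
expect line start/tip (np.float64(402.60558590269625), np.float64(383.3730335557402)) (np.float64(402.2874736485741), np.float64(195.67141880937925))
```

View pics/w3c.png

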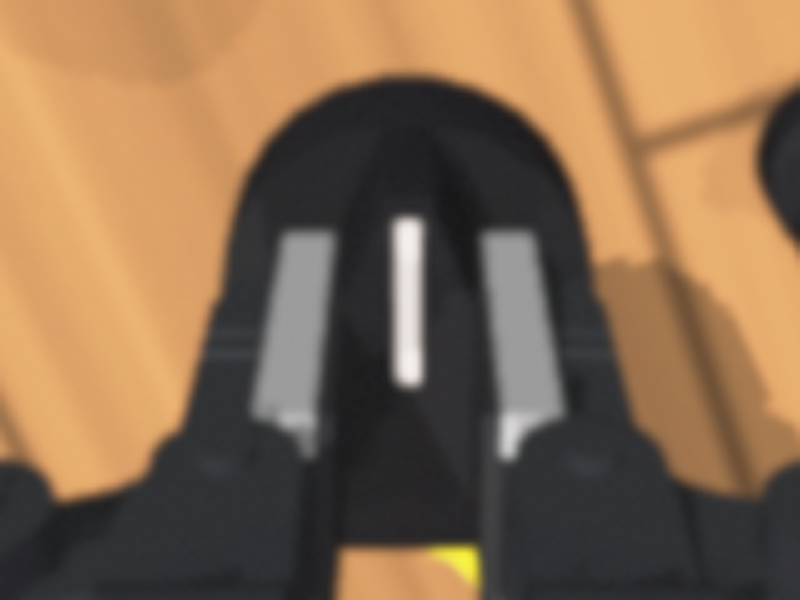

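The knob is held straight in the pads: its white line runs from (407,220) to (407,383), about as predicted. Moving to the shaft now.

>>> servo_tool:
  commands: "0 0 0.1365 34 -7 0 0; 0 0 0.1365 32 -12 0 0; 0 0 0.1365 30 -16 0 0; 0 0 0.1365 28 -20 0 0; 0 0 0.1365 25 -24 0 0"

```text
time_s: 6.38
eef_pos: [0.4644, 0.0683, 0.0995]
eef_rot: [-0.001, 0.964, 0.264, -0.001]
wrist_force: [0.8, 0.2, -0.4]
opening: 0.146
grasp_force: 59.1
```

>>> servo_tool:
  commands: "0 0 0.1365 22 -27 0 0; 0 0 0.1365 18 -30 0 0; 0 0 0.1365 14 -32 0 0; 0 0 0.1365 9 -33 0 0; 0 0 0 0 0 0 0"

```text
time_s: 7.0
eef_pos: [0.484, 0.2062, 0.0994]
eef_rot: [0.0, 1.0, -0.002, -0.001]
wrist_force: [-0.1, -1.2, -1.9]
opening: 0.147
grasp_force: 59.1
```

>>> servo_tool:
  commands: "0 0 0 0 0 0 0; 0 0 0 0 0 0 0"

```text
time_s: 7.25
eef_pos: [0.4847, 0.2037, 0.1006]
eef_rot: [0.0, 1.0, -0.003, -0.001]
wrist_force: [-0.5, 0.2, -0.4]
opening: 0.148
grasp_force: 59.1
```

```bash
python3 - <<'E'
from h import *
o=get_obs();print(o['time_s'],o['eef_pos'],rot(o).as_matrix().round(4),o['opening'],o['wrist_force'])
plan([.4849,.2045,.05],-90.4,1)
E
```

```text
7.25 [0.48470209 0.20374729 0.10059083] [[ 1.0e+00 -6.9e-03 -1.4e-03]
 [-6.9e-03 -1.0e+00 -4.0e-04]
 [-1.4e-03  4.0e-04 -1.0e+00]] 0.14805902759580336 [-0.53276145  0.23991684 -0.4008415 ]
0.0004 0.0014 0.0001 0.3 -0.8 50.6;
```

>>> servo_tool:
  commands: "0 0 0 0.3 -0.8 20 0; 0 0 0 0 0 20 0; 0 0 0 0 0 10 0; 0 0 0 0 0 0 0; 0 0 0 0 0 0 0"

```text
time_s: 7.88
eef_pos: [0.4862, 0.2054, 0.052]
eef_rot: [-0.0, 1.0, -0.003, 0.001]
wrist_force: [0.4, -0.8, -0.5]
opening: 0.145
grasp_force: 59.1
```

>>> servo_tool:
  commands: "0 0 0 0 0 2 0; 0 0 0 0 0 2 0; 0 0 0 0 0 2 0; 0 0 0 0 0 2 0; 0 0 0 0 0 0 0"

```text
time_s: 8.5
eef_pos: [0.4853, 0.2055, 0.043]
eef_rot: [0.0, 1.0, -0.003, -0.0]
wrist_force: [0.1, -0.0, -0.2]
opening: 0.145
grasp_force: 59.1
```

>>> servo_tool:
  commands: "0 0 0 -0.2 0.5 0.5 0; 0 0 0 0 0 1 0; 0 0 0 0 0 1 0; 0 0 0 0 0 1 0; 0 0 0 0 0 0 0"

```text
time_s: 9.12
eef_pos: [0.4853, 0.2049, 0.0397]
eef_rot: [0.0, 1.0, -0.003, -0.0]
wrist_force: [-0.0, -0.8, -0.5]
opening: 0.146
grasp_force: 59.1
```

>>> servo_tool:
  commands: "0 0 0 0 0 1 0; 0 0 0 0 0 1 0; 0 0 0 0 0 1 0; 0 0 0 0 0 1 0; 0 0 0 0 0 0 0"

```text
time_s: 9.75
eef_pos: [0.4853, 0.2049, 0.0357]
eef_rot: [0.0, 1.0, -0.003, -0.0]
wrist_force: [0.2, -0.6, -0.6]
opening: 0.146
grasp_force: 59.1
```

>>> servo_tool:
  commands: "0 0 0 0 0 1 0; 0 0 0 0 0 1 0; 0 0 0 0 0 1 0; 0 0 0 0 0 0 0"

```text
time_s: 10.25
eef_pos: [0.4854, 0.2049, 0.0327]
eef_rot: [0.0, 1.0, -0.003, 0.0]
wrist_force: [1.1, -2.0, -0.8]
opening: 0.146
grasp_force: 59.2
```

>>> servo_tool:
  commands: "0 0 0 0 0 1 0; 0 0 0 0 0 1 0; 0 0 0 0 0 0 0"

```text
time_s: 10.62
eef_pos: [0.4855, 0.2049, 0.0312]
eef_rot: [0.0, 1.0, -0.003, 0.0]
wrist_force: [-2.1, -3.1, 6.2]
opening: 0.141
grasp_force: 60.0
```

>>> servo_tool:
  commands: "0 0 0 0 0 1 0; 0 0 0 0 0 1 0; 0 0 0 0 0 0 0"

```text
time_s: 11.0
eef_pos: [0.4855, 0.2049, 0.0293]
eef_rot: [0.0, 1.0, -0.003, 0.0]
wrist_force: [-1.6, -3.4, 6.5]
opening: 0.148
grasp_force: 60.2
```

>>> servo_tool:
  commands: "0 0 0 0 0 1 0; 0 0 0 0 0 1 0; 0 0 0 0 0 0 0"

```text
time_s: 11.38
eef_pos: [0.4855, 0.205, 0.0275]
eef_rot: [0.0, 1.0, -0.003, 0.0]
wrist_force: [-1.7, -3.4, 7.9]
opening: 0.145
grasp_force: 60.4
```

>>> servo_tool:
  commands: "0 0 0 0 0 0.6 0; 0 0 0 0 0 0.5 0; 0 0 0 0 0 0 0; 0 0 0 0 0 0 0"

```text
time_s: 11.88
eef_pos: [0.4856, 0.205, 0.0266]
eef_rot: [0.0, 1.0, -0.003, 0.0]
wrist_force: [-3.0, -3.3, 10.1]
opening: 0.151
grasp_force: 60.6
```

>>> servo_tool:
  commands: "0 0 0 0 0 0.7 0; 0 0 0 0 0 0.7 0; 0 0 0 0 0 0 0; 0 0 0 0 0 0 0"

```text
time_s: 12.38
eef_pos: [0.4857, 0.205, 0.0262]
eef_rot: [0.0, 1.0, -0.003, 0.0]
wrist_force: [-6.4, -4.5, 19.3]
opening: 0.146
grasp_force: 62.0
```

```bash
python3 - <<'E'
from h import *
im=camera('wrist');o=get_obs();c=calibration('wrist');u,v=map(int,proj(c,o['eef_pos']))
cv2.imwrite('pics/w4c.png',cv2.resize(im[max(v-90,0):v+50,u-90:u+90],None,fx=4,fy=4,interpolation=cv2.INTER_CUBIC));print(o['eef_pos'],o['wrist_force'])
E
```

```text
[0.48579234 0.2050224  0.02625308] [-5.43122555 -3.55954959 20.97087671]
```

View pics/w4c.png

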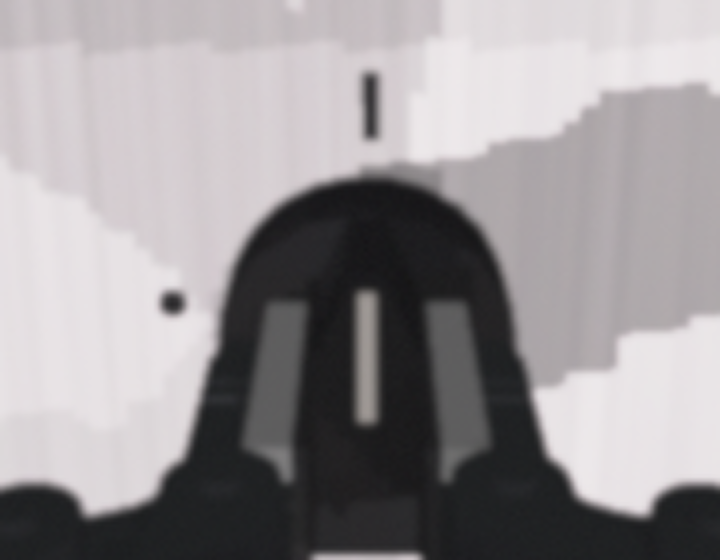

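The pointer line (367,290)-(367,425) is in line with the off tick at (370,105). The knob is level and sits on the stop with about 20 N on the wrist.

```bash
python3 -c "
from bench import *
print(hand_in())"
```

```text
the job is handed in; nothing more can be done
None
```

The larger black knob is fully home on the bare shaft with its pointer at the off mark, and I handed the job in at about 12.5 s while still holding it pressed against the valve stop at about 20 N.

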